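Press a canister lid home with a sprung lever press

ROBOT

A 6-joint arm with a two-finger parallel gripper is mounted at the origin on a cart in front of the work surface, level with it; the furniture and walls round the work are solid. World frame = base frame: x ahead of the robot, y to its left, z up, the work surface at z = 0. Lengths are in m, angles in degrees, forces in N, time in s.
With the tool pointing down it reaches from about 0.4 to 0.825 m from the base axis. Payload 7 kg.
Tool frame: the origin (TCP) lies on the centre line of the jaws, within the pads' length; the fingertips stand 17 mm ahead of it and the grasp point (between the pads) lies 2 mm behind it; y points along the fingers, z is the direction in which the jaws open and shut, and the axes are right-handed (so a half turn about y gives the same grasp; the last joint's range is limited). The gripper opens to 88 mm and grips with 3 to 60 N. Pads are 19 mm wide; open, the fingers measure 130 mm over their backs; the gripper's body (78 mm by 193 mm) begins 47 mm behind the grasp point.
Start: joints at [86.809, 20.546, 0.682, 0, -70.136, -16.507], TCP at [0.228, 0.635, 0.244] pointing down, gripper open.
Joint ranges: [-176.03, 176.03], [-82.01, 121.73], [-58.28, 71.71], [-173.87, 95.51], [-174.79, -0.11], [-173.66, 173.66]. Speed limits (degrees/s): [136.94, 136.94, 172.46, 180, 180, 180].

INTERFACE

Orientations are given as [roll, pitch, yaw] about the fixed x, y, z axes, in that order (R = Rz(yaw) Ry(pitch) Rx(roll)).
In Python, from plant import r, capture, camera_info gives the robot as it stands. The module is installed in compiled form; this text tells all that it offers.
- The arm moves only by the tool apply_moves, never from a script. Its argument "deltas" is a list of rows, each an object of numbers: "tx", "ty", "tz": the shift along the tool's x, y, z in m; "turn": the turn about the tool's y in rad; "gripper": the finger opening in m, from 0 to 0.0876. A call has 1 to 5 rows; each row is the pose to reach, as a shift and turn from the pose commanded when the call began, along the tool's axes at that moment; what a row does not reach only later rows make up. A row lasts 1/10 s, in which the tool goes at most 50 mm and 8.59 degrees, less where a joint would pass 70% of its speed; a pose out of reach is approached as far as the arm can. A call with a gripper value outside its range is refused whole. The fingers move at their own pace and stop on an object; "newtons" is the grip in N (left out, the last holds). Time passes only in rows, so rows that repeat a pose let the fingers close. It gives the time, the measured TCP pose, the force and the opening at its end, in the units of the state.
- r.get_state(): the state, without advancing time (a new reading comes with each control period).
- capture(name): name is "scene" or "top" or "wrist"; returns (picture, depth): 400x640x3 uint8, red, green, blue; 400x640 float32, m along the optical axis (not along the pixel's ray), 0 where there is no reading.
- camera_info(name): a dict with "K" (3x3 intrinsics, pixels), "eye" and "orientation" of the camera in the world; the wrist camera has in their place "tool_from_camera" (4x4, takes a point from camera to tool coordinates, whose origin is the TCP and whose axes are the tool frame's). Camera axes: x right, y up, looking along -z (the intrinsics and any distortion apply to the point x, -y, -z); pixel columns grow to the right and rows downward; lengths in m; the calibration is good to about 2 mm. The wrist camera is an equidistant fisheye: a pixel r from the principal point sees the ray r / f radians off the axis. A picture is of the moment at which its call begins: read the wrist's pose just before it. camera_info takes no time and is no camera call.
- r.close_job(): hands the job in, once; it reports no verdict.
The state is a dict: "time_s": time; "joints": joint angles; "qd": joint speeds; "joint_torque": joint torques, N m; "tcp_pos": TCP position; "eef_rot": TCP orientation; "contact_force": force on the tool from outside, world axes, zero at the start; "moment": the same for the moment, N m; "gripper_width": finger opening in m.
Only numpy, scipy, OpenCV 4.12 (cv2) and the standard library are available. Lean on these libraries where they do the work, as an engineer would, in place of code of your own. Each camera call takes 0.05 s, during which the arm holds its last target.

TASK

The lid of the black canister is standing a little proud. Push the canister into the U-shaped bay of the lever press without disturbing the lid, push the red-handled lever down until the lid is fully home, then ease the lever slowly all the way back up: it is strongly sprung and must not snap up. Leave the canister standing in the bay with its lid shut, and leave the other things alone.

Things in the scene. Friction and masses are not known exactly. Their poses are not given: they have to be found in the camera images.
- press_seat (a point): Centre of the bay of the fixed grey lever press, on the worktop (z = 0) under the pressing foot, with the press's axes. The bay is a wall 22 mm high and 9 mm thick on the bare worktop (no floor plate): a half circle of 54 mm inner radius about this point, closed to -y and open to +y (robot's left at yaw 0). Its ends flare outward to y = 38 mm, where the mouth is about 155 mm wide.
- press_pivot (a point): Hinge axis of the lever, along the press's y, 125 mm behind the bay's centre (+x of the press) and 150 mm above the worktop, between two cheeks 50 mm wide overall (spring coils beside them: 94 mm) and 175 mm high. From here the lever runs over the middle of the bay towards -x (the robot).
- press_foot (a point): Centre of the underside of the lever's round black foot (36 mm diameter), 125 mm along the lever from the hinge. 164 mm above the worktop with the lever up, 126 mm with it level. It presses on the knob of the lid.
- press_paddle (a point): Centre of the top face of the lever's red flat handle (100 mm long along the lever, 44 mm wide, 16 mm thick), 255 mm from the hinge; moves with the lever. The lever is a steel bar 22 mm wide. Up, it slopes 0.30 rad upward from the hinge to the handle, this point 233 mm above the worktop; level, 158 mm.
- press_lever (a joint): Lever angle, rad: 0 = up (rest), grows as the handle goes down; 0.30 = level, where the lid of a canister in the bay is fully home; end stop 0.36. A spring always drives it up: about 3 N at the handle at the top, 6 N at the bottom; pressing the lid needs about 4 N more. Hardly damped: let go, it snaps up. Slow means below 0.6 rad/s (0.15 m/s at the handle).
- canister_mid (a point): Centre of the body of the loose black canister, 48 mm above its base. Upright cylinder of 100 mm diameter, 96 mm high, z up, with a black lid of 102 mm diameter, 16 mm thick, and on it a steel knob of 20 mm diameter, 15 mm high. About 0.3 kg in all. Too wide to grasp; lifting the knob pulls the lid off.
- canister_lid (a joint): How far the lid stands above its closed place, in m: 0 = fully home (knob's top 126 mm above the canister's base). It starts 10 to 16 mm proud. It slides only straight up and down and is held where it is by about 8 N of friction.
- tomato_tin_mid (a point): Centre of a food tin with a pale and red label, 75 mm diameter, 110 mm high, standing to the right of the press. Bystander.
- mug_mid (a point): Centre of a white mug with green leaf marks, 92 mm diameter, 127 mm over the handle, 95 mm high. Bystander.
- oil_bottle_mid (a point): Centre of a white bottle with a gold cap, 63 mm diameter, 232 mm high, standing at the back. Bystander.
- glass_mid (a point): Centre of a clear drinking glass, 79 mm diameter, 90 mm high, standing at the back right. Bystander.

How it is judged:
By the outcome, as a careful person would: the job done as asked, in the order asked, and still so for the second after the job is handed in, with the robot touching nothing.
It also fails if it takes over 59 s, if anything falls off the work surface, if the arm or the gripper's body presses on something with over 40 N, if the wrist force passes 120 N, or if a joint passes its speed limit or range.

## Working session

There is one attempt and no reset: what is moved stays moved. The work goes in short steps, Python scripts to look and compute and a tool call to move; the robot and the scene stay as the last step left them, time stands still between calls to the robot, and variables do not carry over. Pictures are saved under pics/ and viewed, and the job is handed in when it is done.

Besides the shell and the picture viewer there is one more tool, called after "Call:" as name(argument=value, ...) on one line, values as JSON. apply_moves: Moves the arm, as the interface text tells. Its arguments: {"type":"object","properties":{"deltas":{"type":"array","items":{"type":"object","properties":{"tx":{"type":"number"},"ty":{"type":"number"},"tz":{"type":"number"},"turn":{"type":"number"},"gripper":{"type":"number"}}}},"newtons":{"type":"number"}},"required":["deltas"]}

```bash
mkdir -p pics
cat > h.py <<'E'
import numpy as np, cv2
from plant import r, capture, camera_info
from scipy.spatial.transform import Rotation as R
def rot(o):
    o=np.array(o,float)
    return o if o.shape==(3,3) else R.from_euler('xyz',o,degrees=True).as_matrix()
def cloud(name,d):
    c=camera_info(name);K=np.array(c['K']);v,u=np.mgrid[:400,:640]
    p=np.stack([(u-K[0,2])/K[0,0]*d,-(v-K[1,2])/K[1,1]*d,-d],-1)
    return p@rot(c['orientation']).T+np.array(c['eye'])
E
python3 - <<'E'
from h import *
print(r.get_state())
for n in ('scene','top'):
    c=camera_info(n);print(n,c)
    p,d=capture(n);cv2.imwrite(f'pics/{n}0.png',p[:,:,::-1]);np.savez(f'{n}0.npz',p=p,d=d)
print(camera_info('wrist'))
E
```

```text
{'time_s': 0.0, 'joints': array([ 8.68107476e+01,  2.05894210e+01,  6.35068774e-01, -1.87517812e-02,
       -7.01352851e+01, -1.65057692e+01]), 'qd': array([ 0.0682123 , -0.02636526, -0.06263824,  0.11388711,  0.10583492,
       -0.04117476]), 'joint_torque': array([ 1.10813248e-04, -5.82710302e+01,  2.93079096e+01,  6.99776977e+00,
        7.21077886e-03, -1.57907593e-04]), 'tcp_pos': array([0.22737315, 0.63507926, 0.24265953]), 'eef_rot': array([-8.99090479e+01,  8.56761045e-03,  1.60298600e+02]), 'contact_force': array([-0.40879787, -0.00044468,  0.04013258]), 'moment': array([-0.09243187, -0.00411668,  0.07310049]), 'gripper_width': 0.08750640102850821}
scene {'K': array([[459.9804647 ,   0.        , 318.3662471 ],
       [  0.        , 459.9804647 , 200.53953152],
       [  0.        ,   0.        ,   1.        ]]), 'eye': array([0.51733532, 0.72593902, 0.76275456]), 'orientation': array([  56.19835575,   -0.4464148 , -179.85176803])}
top {'K': array([[393.29885514,   0.        , 320.27798371],
       [  0.        , 393.29885514, 193.58082722],
       [  0.        ,   0.        ,   1.        ]]), 'eye': array([ 0.44812063, -0.17756024,  1.11678019]), 'orientation': array([  5.63361761,  -1.27363966, -89.38658894])}
{'K': array([[309.70691629,   0.        , 317.75241667],
       [  0.        , 309.70691629, 199.86281431],
       [  0.        ,   0.        ,   1.        ]]), 'tool_from_camera': array([[-3.02364847e-04, -9.51330616e-01, -3.08171978e-01,
        -8.31392916e-02],
       [ 8.71303724e-05,  3.08171966e-01, -9.51330664e-01,
        -1.40090047e-01],
       [ 9.99999950e-01, -3.14500090e-04, -1.02905785e-05,
        -5.99831571e-04],
       [ 0.00000000e+00,  0.00000000e+00,  0.00000000e+00,
         1.00000000e+00]])}
```

View pics/scene0.png

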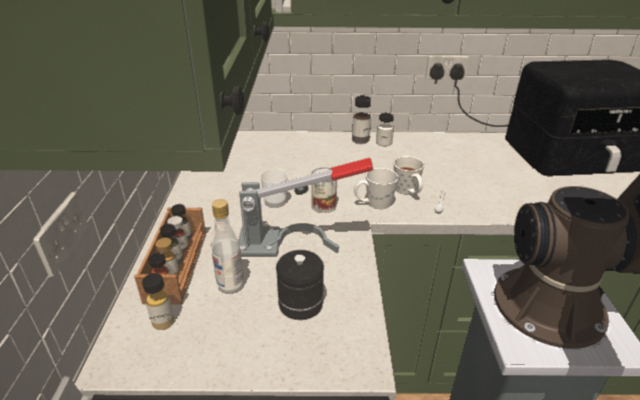

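View pics/top0.png

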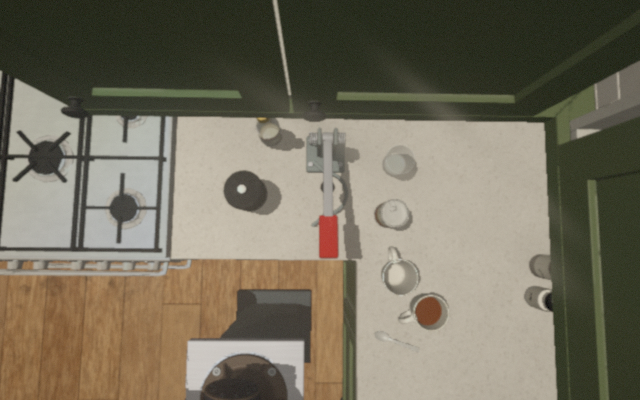

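The scene picture shows the canister at about (300,285), the press with its hinge at (252,200), the red handle at (352,168), and the bottle behind at (226,255). In the top picture the canister knob is at (241,188), the press hinge at (327,145) and the handle at (328,237). Next I'll take positions from the depth.

Run:
```python
from h import *
for n in('scene','top'):
    z=np.load(n+'0.npz');p,d=z['p'].astype(int),z['d'];c=cloud(n,d);X,Y,Z=c[...,0],c[...,1],c[...,2]
    red=(p[...,0]>130)&(p[...,1]<50)&(p[...,2]<50)&(Z>.1)&(d>0)
    q=c[red];print(n,'red',len(q),q.min(0),q.max(0),q.mean(0))
    # table check
    t=(abs(Z)<.015)&(d>0);print('table z',np.median(Z[t]))
    if n=='top':
        pts={'knob':(241,188),'lid':(250,200),'hingebar':(327,145),'bar':(327,180),'hand1':(328,218),'hand2':(328,254),'tin':(393,214),'bottle':(268,130)}
    else: pts={'knob':(300,260),'body':(300,295),'lidfront':(300,285),'hinge':(252,190),'hand':(352,165),'bottlecap':(221,210),'bottle':(228,280),'cabinet':(150,163),'cab2':(230,160),'wallend':(335,248)}
    for k,(u,v) in pts.items(): print(k,np.round(c[v,u],4))
    can=(p.max(-1)<70)&(d>0)&(Z>.08)&(Z<.16)&(X>.4)&(X<.75)&(Y>-.1)&(Y<.25)
    q=c[can];print('can',len(q),np.percentile(q,[1,50,99],axis=0).round(4))
    reg=(d>0)&(Z>.005)&(X>.3)&(X<.9)&(Y>-.4)&(Y<.4)
    np.save(n+'c.npy',c)
```

```text
Traceback (most recent call last):
ValueError: zero-size array to reduction operation minimum which has no identity
```

Run:
```python
import cv2
a=cv2.imread('pics/scene0.png');cv2.imwrite('pics/s_crop.png',cv2.resize(a[140:330,190:390],None,fx=4,fy=3.1,interpolation=2)[:590])
a=cv2.imread('pics/top0.png');cv2.imwrite('pics/t_crop.png',cv2.resize(a[115:265,215:415],None,fx=4,fy=4,interpolation=2))
```

```text
(no output)
```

View pics/s_crop.png

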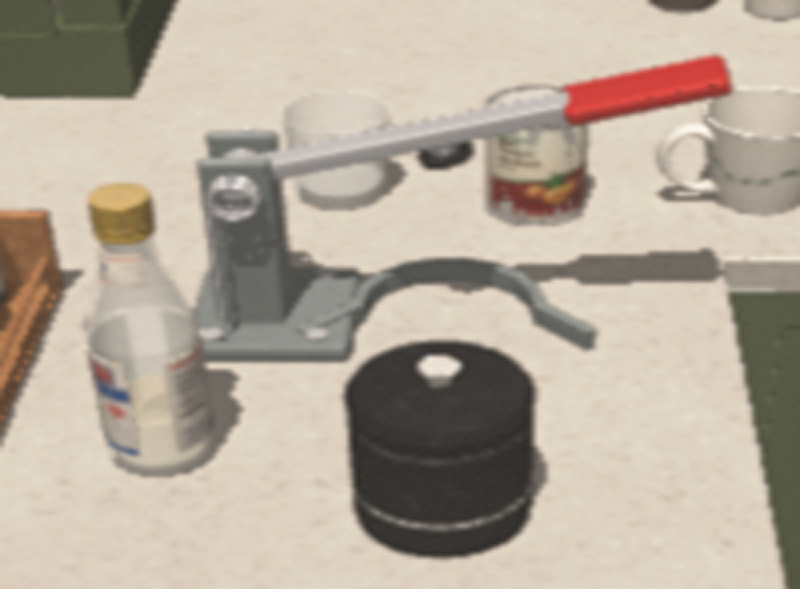

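View pics/t_crop.png

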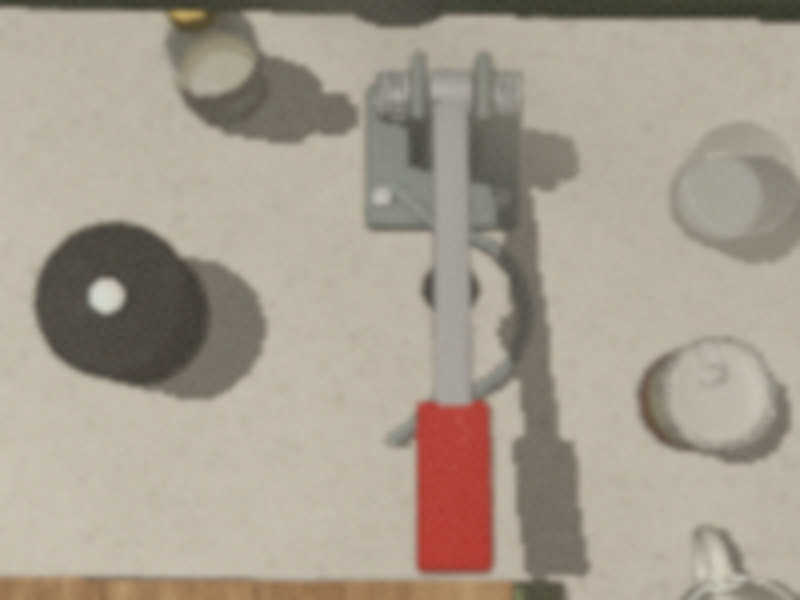

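In the enlarged views the lever is up. The bay's mouth opens to the left (+y), towards the canister. The back flare meets the press base plate, and the front flare ends near crop (400,435). The red mask came back empty, so I'll check the depth.

Run:
```python
from h import *
for n in('scene','top'):
    z=np.load(n+'0.npz');p,d=z['p'].astype(int),z['d'];c=cloud(n,d)
    print(n,d.min(),d.max(),(d==0).mean(),rot(camera_info(n)['orientation']).round(3).tolist())
    if n=='top':
        pts={'knob':(241,188),'lid':(250,200),'hingebar':(327,145),'bar':(327,180),'hand1':(328,218),'hand2':(328,254),'tin':(393,214),'bottle':(268,130),'table':(200,220)}
    else: pts={'knob':(300,260),'body':(300,295),'hinge':(252,190),'hand':(352,165),'bottlecap':(221,210),'bottle':(228,280),'cabinet':(150,163),'cab2':(230,160),'wallend':(335,248),'table':(200,350)}
    for k,(u,v) in pts.items(): print(k,p[v,u],d[v,u],np.round(c[v,u],4))
```

```text
scene 0.0 1.8667281 0.00401171875 [[-1.0, 0.008, 0.002], [-0.003, -0.556, 0.831], [0.008, 0.831, 0.556]]
knob [218 205 191] 0.9458822 [0.5521 0.0081 0.1347]
body [55 53 49] 0.94340384 [0.5514 0.0499 0.0767]
hinge [185 179 174] 1.1165078 [ 0.6762 -0.2157  0.1616]
hand [207  65  60] 1.076624 [ 0.4369 -0.2152  0.2336]
bottlecap [134 110  62] 0.9385107 [ 0.7138 -0.0427  0.2231]
bottle [203 191 172] 1.0279127 [ 0.7156 -0.0289  0.0418]
cabinet [82 85 64] 0.5899323 [0.7324 0.2095 0.4729]
cab2 [222 210 192] 1.5789393 [ 0.8183 -0.6628 -0.0023]
wallend [101 101  96] 1.1660118 [ 0.4717 -0.1762  0.0145]
table [219 206 190] 0.9238807 [ 0.7507  0.1258 -0.0025]
top 0.0 2.0180004 0.0039921875 [[0.011, 0.995, -0.098], [-1.0, 0.013, 0.021], [0.022, 0.098, 0.995]]
knob [210 214 202] 0.98227686 [ 5.565e-01 -1.000e-04  1.365e-01]
lid [76 71 63] 0.99564296 [ 0.528  -0.0209  0.1206]
hingebar [164 160 151] 0.9692461 [ 0.6628 -0.213   0.1646]
bar [166 161 154] 0.93051094 [ 0.5718 -0.2127  0.1945]
hand1 [180  69  60] 0.89660406 [ 0.4811 -0.2148  0.2197]
hand2 [177  62  51] 0.8637251 [ 0.4013 -0.2144  0.2448]
tin [188 183 169] 1.0179404 [ 0.4977 -0.3878  0.103 ]
bottle [174 169 148] 0.97874796 [ 0.7005 -0.0661  0.1556]
table [193 185 169] 1.1109003 [ 0.4795  0.1377 -0.0034]
```

Run:
```python
from h import *
from scipy.optimize import least_squares
def circ(q,r0=None):
    f=(lambda a:np.hypot(q[:,0]-a[0],q[:,1]-a[1])-(a[2] if r0 is None else r0))
    s=least_squares(f,[*q[:,:2].mean(0),.05],loss='soft_l1',f_scale=.002);return s.x.round(4),np.abs(s.fun).mean().round(4)
for n in('scene','top'):
    z=np.load(n+'0.npz');p,d=z['p'].astype(int),z['d'];c=cloud(n,d);X,Y,Z=c[...,0],c[...,1],c[...,2];ok=d>0
    red=(p[...,0]>120)&(p[...,1]<95)&(p[...,2]<90)&(Z>.15)&(X>.3)&(X<.55)&ok&(abs(Y+.21)<.06)
    q=c[red]; print(n,'red',len(q),np.percentile(q,[1,50,99],axis=0).round(4).tolist())
    top=q
    m=q.mean(0);u,s,vt=np.linalg.svd(q-m);print(' axis',vt[0].round(4),'yaw',np.degrees(np.arctan(vt[0,1]/vt[0,0])),'pitch',np.arcsin(abs(vt[0,2])))
    bar=ok&(X>.5)&(X<.63)&(abs(Y+.213)<.03)&(Z>.165);q=c[bar];m=q.mean(0);vt=np.linalg.svd(q-m)[2];print(' bar',m.round(4),vt[0].round(4),'yaw',np.degrees(np.arctan(vt[0,1]/vt[0,0])),'pitch',np.arcsin(abs(vt[0,2])))
    reg=ok&(X>.47)&(X<.65)&(abs(Y-.0)<.085)
    q=c[reg&(Z>.128)];print(' knob',len(q),q.mean(0).round(4),q[:,2].max())
    lid=reg&(Z>.112)&(Z<.128);q=c[lid];print(' lid',len(q),np.percentile(q,[1,50,99],axis=0).round(4).tolist())
    if n=='top':
        cn=cv2.findContours(lid.astype(np.uint8),0,1)[0];cn=max(cn,key=len)[:,0];print(' lid edge',circ(c[cn[:,1],cn[:,0]]))
    else:
        b=c[reg&(Z>.01)&(Z<.09)];print(' body',circ(b,.05),circ(b))
    tin=c[ok&(X>.42)&(X<.58)&(Y<-.32)&(Y>-.46)&(Z>.02)];print(' tin',np.percentile(tin,[1,50,99],axis=0).round(3).tolist())
    w=ok&(X>.4)&(X<.75)&(Y>-.3)&(Y<-.1)&(Z>.008)&(Z<.03);q=c[w];print(' wall',len(q),np.percentile(q,[1,50,99],axis=0).round(3).tolist())
    np.save(n+'w.npy',q)
    hi=c[ok&(Z>.3)&(X>.4)&(X<.95)];print(' hi',np.percentile(hi,[0.5,50,99.5],axis=0).round(3).tolist())
    bo=c[ok&(X>.66)&(X<.8)&(abs(Y+.05)<.06)&(Z>.02)];print(' bottle',np.percentile(bo,[1,50,99],axis=0).round(3).tolist())
    ck=c[ok&(X>.62)&(X<.75)&(Y<-.13)&(Y>-.3)&(Z>.03)];print(' cheeks',np.percentile(ck,[1,50,99],axis=0).round(3).tolist())
# inner wall fit: top, points of half-circle
q=np.vstack([np.load('topw.npy')]);q=q[(q[:,0]<.6)]
print(len(q));
for a in q[::max(1,len(q)//40)]: print(a.round(3).tolist(),end=' ')
```

```text
scene red 491 [[0.395, -0.2287, 0.2105], [0.4393, -0.1996, 0.2297], [0.4838, -0.1899, 0.2451]]
 axis [ 0.9536  0.0263 -0.3001] yaw 1.5816999688393603 pitch 0.3047529651969316
 bar [ 0.5624 -0.2067  0.1882] [-0.9284 -0.0034  0.3715] yaw 0.2086453184042277 pitch 0.38066381432810253
 knob 1617 [ 0.639  -0.0091  0.5304] 0.6444738993646719
 lid 1173 [[0.5066, -0.0422, 0.1124], [0.5529, 0.0123, 0.1194], [0.5997, 0.0493, 0.1238]]
 body (array([5.534e-01, 2.000e-04, 5.000e-02]), np.float64(0.0009)) (array([0.5533, 0.0014, 0.0489]), np.float64(0.0008))
 tin [[0.464, -0.426, 0.021], [0.5, -0.359, 0.066], [0.536, -0.351, 0.109]]
 wall 1223 [[0.469, -0.272, 0.008], [0.637, -0.203, 0.017], [0.72, -0.156, 0.028]]
 hi [[0.414, -0.912, 0.309], [0.724, 0.211, 0.56], [0.91, 0.214, 0.667]]
 bottle [[0.688, -0.066, 0.023], [0.714, -0.038, 0.123], [0.747, -0.025, 0.232]]
 cheeks [[0.622, -0.295, 0.034], [0.662, -0.189, 0.165], [0.702, -0.134, 0.595]]
top red 733 [[0.3947, -0.2346, 0.2183], [0.4383, -0.2146, 0.2344], [0.4855, -0.1964, 0.2479]]
 axis [-0.9562 -0.0226  0.2919] yaw 1.3564923418094972 pitch 0
[... 988 characters left out ...]
, -0.276, 0.022] [0.565, -0.27, 0.017] [0.562, -0.273, 0.025] [0.559, -0.276, 0.021] [0.553, -0.27, 0.023] [0.551, -0.273, 0.021] [0.548, -0.273, 0.024] [0.545, -0.273, 0.024] [0.542, -0.273, 0.021] [0.539, -0.273, 0.023] [0.536, -0.273, 0.023] [0.531, -0.262, 0.022] [0.528, -0.259, 0.018] [0.525, -0.259, 0.024] [0.522, -0.256, 0.022] [0.519, -0.253, 0.022] [0.517, -0.251, 0.022] [0.514, -0.245, 0.022] [0.514, -0.256, 0.018] [0.511, -0.248, 0.021] [0.508, -0.239, 0.023] [0.508, -0.251, 0.023] [0.505, -0.245, 0.022] [0.499, -0.209, 0.021] [0.485, -0.195, 0.024] [0.48, -0.187, 0.021] [0.477, -0.184, 0.02] [0.477, -0.195, 0.02] [0.474, -0.19, 0.024] [0.471, -0.184, 0.024] [0.469, -0.181, 0.017]
```

```bash
cat >> h.py <<'E'
def to(x,y,z,yaw=None):
    s=r.get_state();M=rot(s['eef_rot']);d=M.T@(np.array([x,y,z])-s['tcp_pos'])
    t=0
    if yaw is not None: t=-np.radians((yaw-s['eef_rot'][2]+180)%360-180)
    print('pos',s['tcp_pos'].round(4),'rpy',s['eef_rot'].round(2),'-> tx,ty,tz',d.round(4),'turn',round(t,4))
E
python3 - <<'E'
from h import *
to(.5545,.165,.15,180)
E
```

```text
pos [0.2274 0.6351 0.2427] rpy [-8.992e+01  1.000e-02  1.603e+02] -> tx,ty,tz [-0.4665  0.0933  0.3322] turn -0.3439
```

Call:
apply_moves(deltas=[{"tx":-0.466,"tz":0.332,"turn":-0.344,"gripper":0.0876},{"tx":-0.466,"tz":0.332,"turn":-0.344},{"tx":-0.466,"tz":0.332,"turn":-0.344},{"tx":-0.466,"tz":0.332,"turn":-0.344},{"tx":-0.466,"tz":0.332,"turn":-0.344}])

```text
invalid input at $.deltas[0]: expected keys tx, ty, tz, turn, gripper
```

```bash
python3 -c "
from h import *
to(.5545,.165,.15,180)"
```

```text
pos [0.2274 0.6351 0.2427] rpy [-8.992e+01  1.000e-02  1.603e+02] -> tx,ty,tz [-0.4665  0.0933  0.3322] turn -0.3439
```

All keys are needed.

Call:
apply_moves(deltas=[{"tx":-0.466,"ty":0,"tz":0.332,"turn":-0.344,"gripper":0.0876},{"tx":-0.466,"ty":0,"tz":0.332,"turn":-0.344,"gripper":0.0876},{"tx":-0.466,"ty":0,"tz":0.332,"turn":-0.344,"gripper":0.0876},{"tx":-0.466,"ty":0,"tz":0.332,"turn":-0.344,"gripper":0.0876},{"tx":-0.466,"ty":0,"tz":0.332,"turn":-0.344,"gripper":0.0876}])

```text
time_s: 0.6
tcp_pos: [0.3709, 0.4283, 0.2433]
eef_rot: [-90.0, -0.0, -180.0]
contact_force: [0.9, 0.9, -0.1]
gripper_width: 0.0874
```

```bash
python3 -c "
from h import *
to(.5545,.165,.15,180)"
```

```text
pos [0.3709 0.4283 0.2433] rpy [-8.9980e+01 -1.0000e-02 -1.7996e+02] -> tx,ty,tz [-0.1834  0.0934  0.2634] turn 0.0007
```

Call:
apply_moves(deltas=[{"tx":-0.18,"ty":0.04,"tz":0.26,"turn":0,"gripper":0.0876},{"tx":-0.18,"ty":0.04,"tz":0.26,"turn":0,"gripper":0.0876},{"tx":-0.18,"ty":0.04,"tz":0.26,"turn":0,"gripper":0.0876},{"tx":-0.18,"ty":0.04,"tz":0.26,"turn":0,"gripper":0.0876},{"tx":-0.18,"ty":0.04,"tz":0.26,"turn":0,"gripper":0.0876}])

```text
time_s: 1.1
tcp_pos: [0.5122, 0.2245, 0.2119]
eef_rot: [-90.0, -0.0, -180.0]
contact_force: [1.0, 0.9, -0.0]
gripper_width: 0.0874
```

Call:
apply_moves(deltas=[{"tx":0,"ty":0,"tz":0,"turn":0,"gripper":0.0876}])

```text
time_s: 1.2
tcp_pos: [0.513, 0.2216, 0.2108]
eef_rot: [-89.9, -0.1, 179.7]
contact_force: [0.1, 0.8, -0.1]
gripper_width: 0.0878
```

Run:
```python
from h import *
to(.5545,.165,.086,180)
for n in('scene','wrist'):
    p,d=capture(n);cv2.imwrite(f'pics/{n}1.png',p[:,:,::-1]);np.savez(f'{n}1.npz',p=p,d=d)
```

```text
pos [0.513  0.2216 0.2108] rpy [-8.988e+01 -1.200e-01  1.797e+02] -> tx,ty,tz [-0.042   0.1248  0.0561] turn -0.0052
```

View pics/scene1.png

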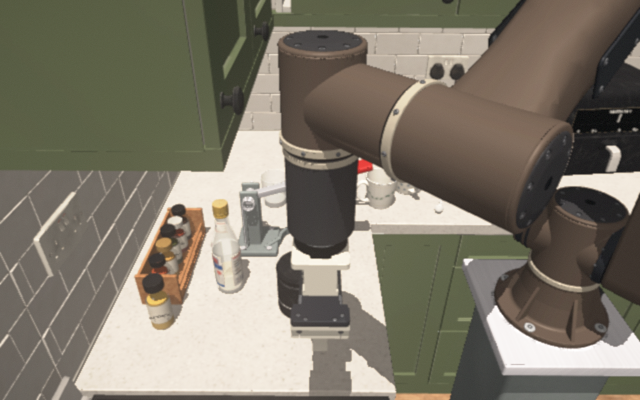

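View pics/wrist1.png

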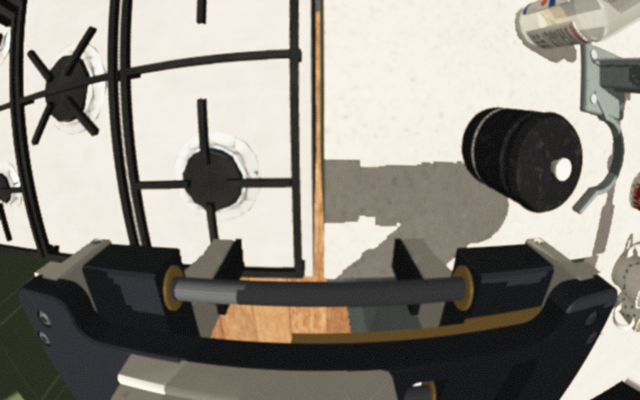

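Run:
```python
import cv2,numpy as np
from h import *
a=cv2.imread('pics/scene1.png');cv2.imwrite('pics/s1c.png',cv2.resize(a[230:390,250:400],None,fx=3.7,fy=3.7,interpolation=2))
a=cv2.imread('pics/wrist1.png');cv2.imwrite('pics/w1c.png',cv2.resize(a[220:400,0:640],None,fx=1.25,fy=1.25*2,interpolation=2))
# gripper cloud from scene in tool offsets
d=np.load('scene1.npz')['d'];c=cloud('scene',d)-np.array([.513,.2216,.2108])
for v in range(290,390,5):
    print(v,[tuple((c[v,u]*1000).round().astype(int).tolist()) for u in (302,312,322,332,342)])
```

```text
290 [(25, 39, 90), (11, 49, 99), (-3, 50, 101), (-17, 52, 102), (-54, -268, -214)]
295 [(25, 49, 90), (11, 50, 92), (-3, 51, 92), (-17, 50, 91), (-54, -250, -212)]
300 [(24, 58, 90), (11, 60, 91), (-3, 59, 91), (-17, 59, 91), (-53, -233, -211)]
305 [(24, 69, 92), (10, 69, 91), (-3, 68, 91), (-17, 66, 89), (-31, 49, 71)]
310 [(24, 78, 91), (10, 77, 90), (-3, 77, 90), (-16, 77, 91), (-30, 77, 91)]
315 [(23, 86, 91), (10, 86, 91), (-3, 86, 91), (-16, 85, 91), (-29, 84, 89)]
320 [(23, 94, 90), (10, 95, 91), (-3, 95, 92), (-16, 95, 92), (-29, 94, 91)]
325 [(23, 96, 83), (10, 96, 83), (-3, 97, 84), (-16, 97, 85), (-29, 98, 85)]
330 [(24, 88, 64), (10, 87, 63), (-3, 94, 72), (-16, 95, 72), (-30, 95, 72)]
335 [(24, 88, 53), (10, 88, 54), (-3, 90, 57), (-17, 88, 54), (-30, 89, 56)]
340 [(34, -122, -213), (11, 60, 10), (-4, 62, 12), (-28, -122, -213), (-49, -123, -213)]
345 [(33, -109, -212), (11, 60, -2), (-4, 61, 0), (-28, -110, -213), (-48, -109, -211)]
350 [(33, -98, -213), (13, -96, -211), (-4, 60, -12), (-28, -100, -215), (-48, -97, -211)]
355 [(32, -84, -211), (13, -87, -215), (-7, -83, -210), (-27, -86, -213), (-47, -84, -210)]
360 [(32, -71, -210), (12, -73, -212), (-7, -74, -213), (-27, -72, -210), (-47, -74, -213)]
365 [(32, -63, -214), (12, -61, -212), (-7, -61, -212), (-27, -61, -211), (-46, -62, -213)]
370 [(31, -49, -210), (12, -49, -211), (-7, -50, -212), (-26, -51, -212), (-46, -50, -211)]
375 [(31, -38, -211), (12, -38, -211), (-7, -36, -208), (-26, -38, -210), (-45, -38, -210)]
380 [(31, -27, -211), (12, -29, -213), (-7, -28, -211), (-26, -28, -211), (-45, -26, -208)]
385 [(30, -17, -212), (12, -18, -213), (-7, -18, -213), (-26, -17, -211), (-44, -17, -211)]
```

View pics/s1c.png

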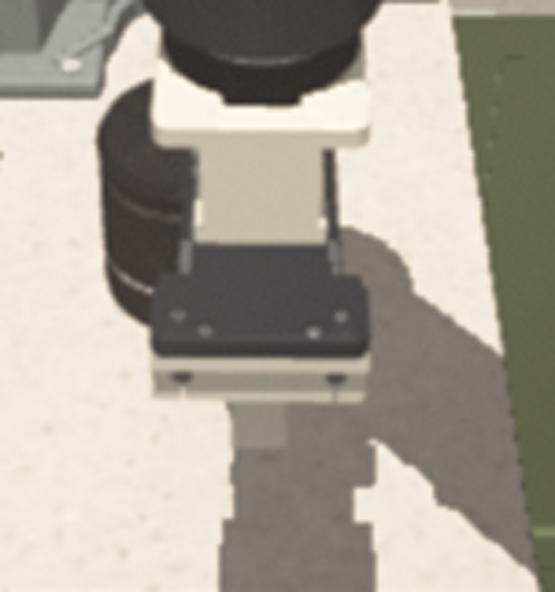

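View pics/w1c.png

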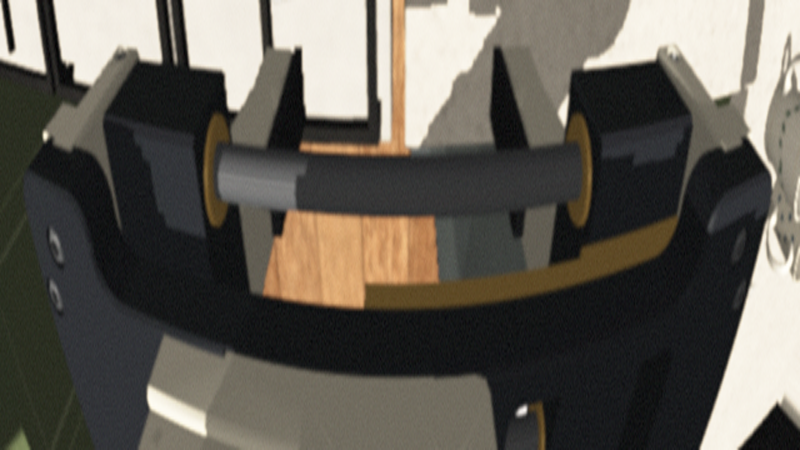

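The scene crop shows the gripper's body as a thick plate reaching ±97 mm along the jaws, with a finger below it whose back is about 62 mm out. The wrist view shows the fingers open and the canister at (520,160). I'll push with the back of the -y finger, keeping the gripper's body above the lid.

Call:
apply_moves(deltas=[{"tx":-0.042,"ty":0,"tz":0.056,"turn":-0.005,"gripper":0.0876},{"tx":-0.042,"ty":0.04,"tz":0.056,"turn":-0.005,"gripper":0.0876},{"tx":-0.042,"ty":0.08,"tz":0.056,"turn":-0.005,"gripper":0.0876},{"tx":-0.042,"ty":0.12,"tz":0.056,"turn":-0.005,"gripper":0.0876},{"tx":-0.042,"ty":0.127,"tz":0.056,"turn":-0.005,"gripper":0.0876}])

```text
time_s: 1.8
tcp_pos: [0.5505, 0.1699, 0.0809]
eef_rot: [-89.8, -0.4, -179.7]
contact_force: [-0.2, 0.0, -0.2]
gripper_width: 0.0876
```

Call:
apply_moves(deltas=[{"tx":0,"ty":0,"tz":0,"turn":0,"gripper":0.0876},{"tx":0,"ty":0,"tz":0,"turn":0,"gripper":0.0876}])

```text
time_s: 2.0
tcp_pos: [0.5545, 0.1718, 0.0871]
eef_rot: [-90.1, 0.1, -179.6]
contact_force: [-0.2, -0.1, 1.2]
gripper_width: 0.0876
```

Run:
```python
from h import *
to(.5545,.125,.083,180); print(r.get_state()['contact_force'])
for n in('scene','top'):
    p,d=capture(n);cv2.imwrite(f'pics/{n}2.png',p[:,:,::-1]);np.savez(f'{n}2.npz',p=p,d=d)
cv2.imwrite('pics/mix2.png',np.vstack([cv2.resize(cv2.imread('pics/scene2.png')[180:360,200:400],(600,300)),cv2.resize(cv2.imread('pics/top2.png')[110:260,150:450],(600,300))]))
```

```text
pos [0.5545 0.1718 0.0871] rpy [-9.005e+01  1.300e-01 -1.796e+02] -> tx,ty,tz [0.0003 0.004  0.0468] turn 0.007
[-0.21799932 -0.05732737  1.19728447]
```

View pics/mix2.png

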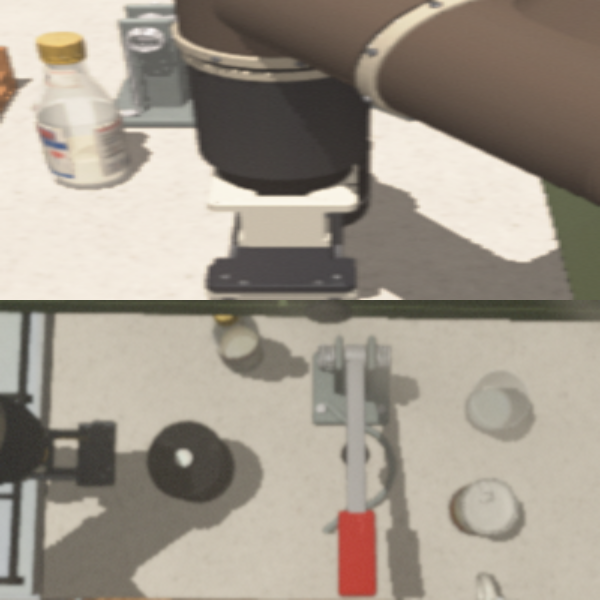

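The top view shows the gripper's body end at mix (115,452), lined up with the canister at (190,462), and nothing has been disturbed. I'll approach, then push slowly.

Call:
apply_moves(deltas=[{"tx":0,"ty":0,"tz":0.01,"turn":0,"gripper":0.0876},{"tx":0,"ty":0,"tz":0.02,"turn":0,"gripper":0.0876},{"tx":0,"ty":0,"tz":0.03,"turn":0,"gripper":0.0876},{"tx":0,"ty":0,"tz":0.04,"turn":0,"gripper":0.0876},{"tx":0,"ty":0,"tz":0.045,"turn":0,"gripper":0.0876}])

```text
time_s: 2.6
tcp_pos: [0.5537, 0.1239, 0.0853]
eef_rot: [-90.0, -0.0, -179.8]
contact_force: [-0.2, 0.3, 0.2]
gripper_width: 0.0872
```

Call:
apply_moves(deltas=[{"tx":0,"ty":0,"tz":0.005,"turn":0,"gripper":0.0876},{"tx":0,"ty":0,"tz":0.01,"turn":0,"gripper":0.0876},{"tx":0,"ty":0,"tz":0.015,"turn":0,"gripper":0.0876},{"tx":0,"ty":0,"tz":0.02,"turn":0,"gripper":0.0876},{"tx":0,"ty":0,"tz":0.025,"turn":0,"gripper":0.0876}])

```text
time_s: 3.1
tcp_pos: [0.5543, 0.1005, 0.0854]
eef_rot: [-90.0, 0.0, -179.7]
contact_force: [0.2, 2.9, 0.6]
gripper_width: 0.0878
```

```bash
cat >> h.py <<'E'
from scipy.optimize import least_squares
def look(tag,yr):
    s=r.get_state();print('tcp',s['tcp_pos'].round(4),'rpy',s['eef_rot'].round(2),'F',s['contact_force'].round(2),'t',s['time_s'])
    p,d=capture('top');cv2.imwrite(f'pics/{tag}.png',cv2.resize(p[115:265,150:450,::-1],(800,400),interpolation=2));c=cloud('top',d)
    X,Y,Z=c[...,0],c[...,1],c[...,2];ok=d>0
    reg=ok&(X>.48)&(X<.63)&(Y>yr-.08)&(Y<yr+.08)
    k=reg&(Z>.129)&(Z<.15)&(p.min(-1)>110);print('knob',k.sum(),c[k].mean(0).round(4) if k.any() else '')
    l=reg&(Z>.105)&(Z<.129)&(p.max(-1)<110);q=c[l];print('lid pct',len(q),np.percentile(q,[1,50,99],axis=0).round(4).tolist() if len(q) else '')
    return p,d,c
E
python3 -c "
from h import *
look('t3',-.01)"
```

```text
tcp [0.5543 0.1005 0.0854] rpy [-9.0030e+01  5.0000e-02 -1.7968e+02] F [0.17 2.85 0.65] t 3.1
knob 26 [ 0.5554 -0.0108  0.1373]
lid pct 934 [[0.5076, -0.0608, 0.1113], [0.5512, -0.0232, 0.1208], [0.5998, 0.0115, 0.1258]]
```

View pics/t3.png

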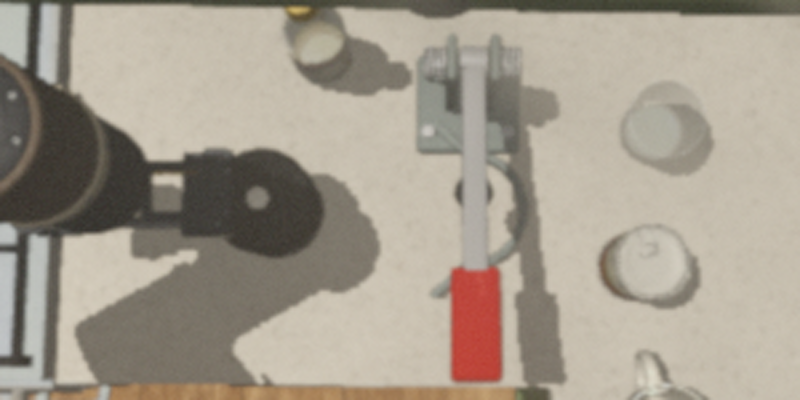

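Run:
```python
from h import *
p,d=capture('top');c=cloud('top',d);t=r.get_state()['tcp_pos']
X,Y,Z=c[...,0],c[...,1],c[...,2]
for v in (180,187,194):
    print(v,[(u,(c[v,u]*1000).round().astype(int).tolist()) for u in range(218,246,2)])
print(t)
# foot dark pixels near (323..332, 185)
for v in (182,186,190): print(v,[(u,p[v,u].tolist(),(c[v,u]*1000).round().astype(int).tolist()) for u in range(316,338)])
```

```text
180 [(218, [573, 52, 159]), (220, [573, 48, 156]), (222, [573, 42, 160]), (224, [573, 38, 158]), (226, [571, 29, 175]), (228, [571, 24, 177]), (230, [571, 20, 176]), (232, [571, 14, 179]), (234, [571, 10, 176]), (236, [571, 5, 176]), (238, [579, 11, 120]), (240, [578, 5, 124]), (242, [579, 1, 122]), (244, [579, -4, 122])]
187 [(218, [573, 89, 1]), (220, [556, 48, 156]), (222, [556, 42, 158]), (224, [556, 37, 158]), (226, [554, 29, 174]), (228, [554, 23, 178]), (230, [554, 19, 175]), (232, [554, 14, 176]), (234, [554, 10, 175]), (236, [554, 5, 176]), (238, [560, 10, 123]), (240, [561, 5, 120]), (242, [560, -1, 125]), (244, [559, -8, 137])]
194 [(218, [537, 48, 174]), (220, [537, 42, 178]), (222, [537, 38, 176]), (224, [537, 33, 176]), (226, [537, 28, 176]), (228, [538, 24, 174]), (230, [537, 18, 177]), (232, [537, 13, 177]), (234, [537, 9, 176]), (236, [537, 4, 179]), (238, [543, 9, 123]), (240, [542, 4, 126]), (242, [543, -1, 125]), (244, [543, -6, 123])]
[0.55382943 0.09985829 0.08518808]
182 [(316, [200, 192, 176], [592, -189, 1]), (317, [197, 189, 173], [592, -191, 0]), (318, [196
[... 1939 characters left out ...]
 [145, 139, 124], [550, -199, 174]), (322, [110, 105, 96], [550, -202, 172]), (323, [131, 127, 120], [550, -204, 175]), (324, [166, 161, 154], [547, -206, 200]), (325, [176, 172, 165], [547, -208, 202]), (326, [177, 173, 166], [547, -210, 201]), (327, [177, 172, 165], [547, -213, 202]), (328, [177, 173, 165], [548, -215, 199]), (329, [176, 172, 165], [547, -217, 202]), (330, [175, 170, 163], [547, -220, 201]), (331, [168, 164, 156], [547, -222, 201]), (332, [144, 139, 132], [547, -224, 203]), (333, [138, 129, 118], [551, -228, 173]), (334, [173, 164, 149], [570, -241, -4]), (335, [194, 187, 171], [569, -243, 2]), (336, [196, 187, 172], [569, -246, 2]), (337, [197, 187, 171], [569, -249, 0])]
```

Canister knob is at picture (257,198). The canister has moved about 10 mm and is still upright, and the push force is about 2–3 N. The gripper body will have only a few mm of clearance beside the foot at the end, so I'll stop about 5 mm short of the bay centre.

Call:
apply_moves(deltas=[{"tx":0,"ty":0,"tz":0.006,"turn":0,"gripper":0.0876},{"tx":0,"ty":0,"tz":0.012,"turn":0,"gripper":0.0876},{"tx":0,"ty":0,"tz":0.018,"turn":0,"gripper":0.0876},{"tx":0,"ty":0,"tz":0.024,"turn":0,"gripper":0.0876},{"tx":0,"ty":0,"tz":0.03,"turn":0,"gripper":0.0876}])

```text
time_s: 3.7
tcp_pos: [0.5541, 0.0699, 0.0852]
eef_rot: [-90.0, -0.0, -179.7]
contact_force: [-0.0, 3.4, 0.9]
gripper_width: 0.0878
```

```bash
python3 -c "
from h import *
look('t4',-.045)
p,d=capture('scene');cv2.imwrite('pics/s4.png',p[:,:,::-1])"
```

```text
tcp [0.5541 0.0699 0.0852] rpy [ -90.     -0.   -179.71] F [-0.01  3.4   0.93] t 3.7
knob 24 [ 0.5558 -0.0403  0.1363]
lid pct 908 [[0.5061, -0.0923, 0.1102], [0.5498, -0.0541, 0.1208], [0.5999, -0.0201, 0.1261]]
```

View pics/s4.png

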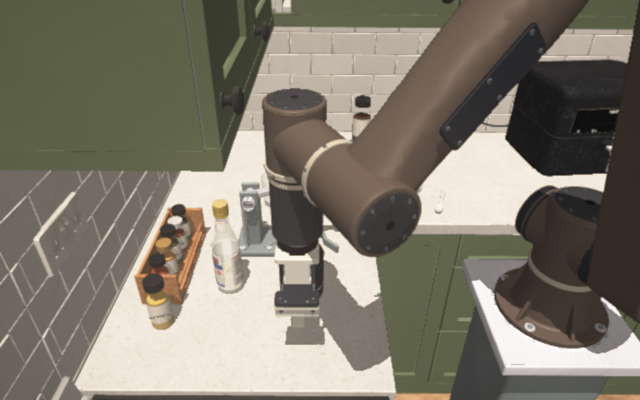

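The scene shows the arm over the canister and clear of the bottle at (227,255). The canister is sliding upright in step with the arm, so I'll keep pushing.

Call:
apply_moves(deltas=[{"tx":0,"ty":0,"tz":0.007,"turn":0,"gripper":0.0876},{"tx":0,"ty":0,"tz":0.014,"turn":0,"gripper":0.0876},{"tx":0,"ty":0,"tz":0.021,"turn":0,"gripper":0.0876},{"tx":0,"ty":0,"tz":0.028,"turn":0,"gripper":0.0876},{"tx":0,"ty":0,"tz":0.035,"turn":0,"gripper":0.0876}])

```text
time_s: 4.3
tcp_pos: [0.5543, 0.0348, 0.0852]
eef_rot: [-90.0, 0.0, -179.7]
contact_force: [-0.3, 3.0, 0.8]
gripper_width: 0.0877
```

Call:
apply_moves(deltas=[{"tx":0,"ty":0,"tz":0.007,"turn":0,"gripper":0.0876},{"tx":0,"ty":0,"tz":0.014,"turn":0,"gripper":0.0876},{"tx":0,"ty":0,"tz":0.021,"turn":0,"gripper":0.0876},{"tx":0,"ty":0,"tz":0.028,"turn":0,"gripper":0.0876},{"tx":0,"ty":0,"tz":0.035,"turn":0,"gripper":0.0876}])

```text
time_s: 4.8
tcp_pos: [0.5544, -0.0002, 0.0852]
eef_rot: [-90.0, -0.0, -179.7]
contact_force: [-0.5, 3.5, 1.1]
gripper_width: 0.0873
```

```bash
python3 -c "
from h import *
look('t5',-.11)"
```

```text
tcp [ 5.544e-01 -2.000e-04  8.520e-02] rpy [ -90.     -0.   -179.71] F [-0.51  3.49  1.09] t 4.8
knob 29 [ 0.5548 -0.1134  0.1365]
lid pct 848 [[0.5069, -0.162, 0.1113], [0.5498, -0.1253, 0.1208], [0.6007, -0.0904, 0.1258]]
```

View pics/t5.png

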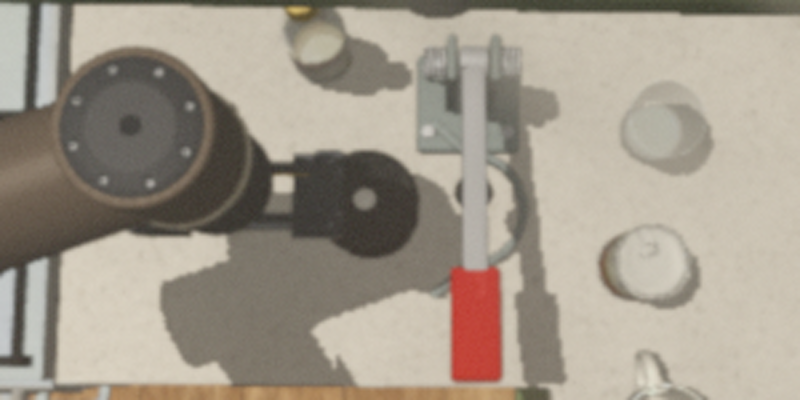

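The canister is upright and tracking straight, with its knob at (364,198), heading for the bay at (475,195).

Call:
apply_moves(deltas=[{"tx":0,"ty":0,"tz":0.007,"turn":0,"gripper":0.0876},{"tx":0,"ty":0,"tz":0.014,"turn":0,"gripper":0.0876},{"tx":0,"ty":0,"tz":0.021,"turn":0,"gripper":0.0876},{"tx":0,"ty":0,"tz":0.028,"turn":0,"gripper":0.0876},{"tx":0,"ty":0,"tz":0.035,"turn":0,"gripper":0.0876}])

```text
time_s: 5.35
tcp_pos: [0.5546, -0.0352, 0.0852]
eef_rot: [-90.0, -0.0, -179.7]
contact_force: [-1.1, 3.3, 1.5]
gripper_width: 0.0873
```

Call:
apply_moves(deltas=[{"tx":0,"ty":0,"tz":0.007,"turn":0,"gripper":0.0876},{"tx":0,"ty":0,"tz":0.014,"turn":0,"gripper":0.0876},{"tx":0,"ty":0,"tz":0.021,"turn":0,"gripper":0.0876},{"tx":0,"ty":0,"tz":0.028,"turn":0,"gripper":0.0876},{"tx":0,"ty":0,"tz":0.035,"turn":0,"gripper":0.0876}])

```text
time_s: 5.85
tcp_pos: [0.5548, -0.0702, 0.0852]
eef_rot: [-90.0, -0.0, -179.7]
contact_force: [0.6, 2.2, 0.9]
gripper_width: 0.0874
```

```bash
python3 -c "
from h import *
look('t6',-.18)
p,d=capture('scene');cv2.imwrite('pics/s6.png',p[:,:,::-1])
"
```

```text
tcp [ 0.5548 -0.0702  0.0852] rpy [-9.000e+01 -1.000e-02 -1.797e+02] F [0.59 2.15 0.86] t 5.85
knob 32 [ 0.5554 -0.1829  0.1368]
lid pct 539 [[0.5076, -0.2217, 0.1118], [0.5456, -0.1848, 0.1211], [0.6054, -0.156, 0.1262]]
```

View pics/t6.png

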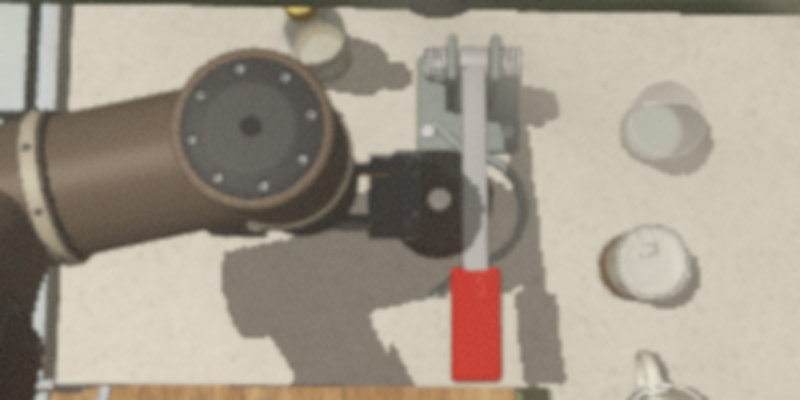

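View pics/s6.png

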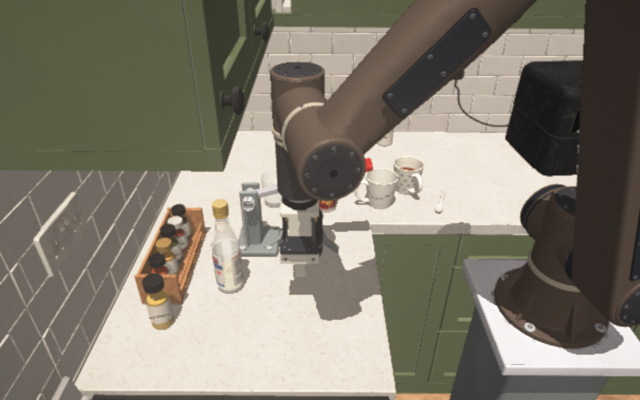

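The canister is entering the bay with its knob at (440,198). The plate edge at (462,195) is nearing the lever, with the foot just beyond. Pushing in smaller steps.

Call:
apply_moves(deltas=[{"tx":0,"ty":0,"tz":0.004,"turn":0,"gripper":0.0876},{"tx":0,"ty":0,"tz":0.008,"turn":0,"gripper":0.0876},{"tx":0,"ty":0,"tz":0.012,"turn":0,"gripper":0.0876},{"tx":0,"ty":0,"tz":0.016,"turn":0,"gripper":0.0876},{"tx":0,"ty":0,"tz":0.02,"turn":0,"gripper":0.0876}])

```text
time_s: 6.45
tcp_pos: [0.555, -0.0898, 0.0852]
eef_rot: [-90.0, 0.0, -179.7]
contact_force: [-0.2, 2.4, 1.8]
gripper_width: 0.0879
```

Run:
```python
from h import *
p,d,c=look('t7',-.2)
for v in (184,188,192): print(v,[(u,p[v,u].tolist()[0],(c[v,u]*1000).round().astype(int).tolist()) for u in range(312,334)])
cv2.imwrite('pics/t7c.png',cv2.resize(p[165:235,280:370,::-1],(720,560),interpolation=2))
```

```text
tcp [ 0.555  -0.0898  0.0852] rpy [-9.0000e+01  1.0000e-02 -1.7969e+02] F [-0.24  2.37  1.81] t 6.45
knob 5 [ 0.5522 -0.1971  0.1352]
lid pct 452 [[0.5078, -0.2519, 0.111], [0.5479, -0.2033, 0.12], [0.6028, -0.1716, 0.1264]]
184 [(312, 64, [564, -177, 177]), (313, 68, [564, -180, 176]), (314, 65, [564, -182, 177]), (315, 66, [564, -184, 180]), (316, 63, [564, -187, 175]), (317, 64, [571, -190, 122]), (318, 62, [571, -193, 122]), (319, 61, [572, -195, 118]), (320, 64, [571, -198, 121]), (321, 64, [565, -199, 171]), (322, 73, [565, -202, 169]), (323, 88, [565, -204, 168]), (324, 107, [562, -206, 196]), (325, 114, [562, -208, 198]), (326, 115, [562, -210, 194]), (327, 116, [562, -213, 198]), (328, 115, [562, -215, 195]), (329, 113, [562, -217, 194]), (330, 113, [562, -220, 197]), (331, 112, [562, -222, 200]), (332, 100, [562, -225, 195]), (333, 75, [566, -228, 167])]
188 [(312, 69, [554, -177, 177]), (313, 66, [554, -180, 177]), (314, 65, [554, -182, 179]), (315, 65, [554, -185, 178]), (316, 60, [555, -187, 176]), (317, 71, [560, -190, 125]), (318, 96, [561, -193, 122]), (319, 114, [559
[... 385 characters left out ...]
3, -225, 195]), (333, 78, [555, -228, 174])]
192 [(312, 69, [544, -178, 179]), (313, 69, [545, -180, 178]), (314, 66, [545, -182, 178]), (315, 66, [545, -185, 175]), (316, 62, [545, -187, 175]), (317, 69, [550, -190, 123]), (318, 81, [550, -193, 122]), (319, 112, [448, -178, 1117]), (320, 134, [549, -198, 135]), (321, 131, [549, -200, 136]), (322, 116, [549, -203, 139]), (323, 99, [545, -204, 174]), (324, 107, [542, -206, 202]), (325, 117, [542, -208, 202]), (326, 115, [543, -210, 201]), (327, 114, [542, -213, 203]), (328, 117, [542, -215, 203]), (329, 115, [543, -217, 202]), (330, 117, [542, -220, 205]), (331, 115, [542, -222, 205]), (332, 99, [543, -224, 203]), (333, 76, [551, -231, 122])]
```

View pics/t7c.png

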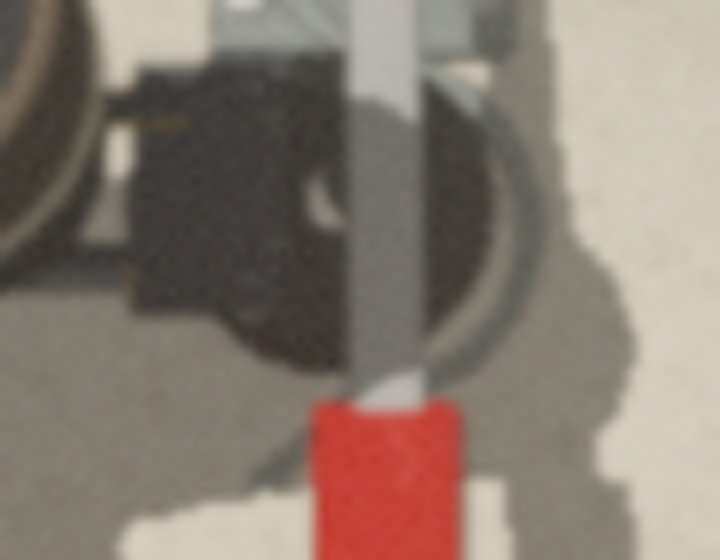

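The plate edge is at y ≈ -0.188 and the foot edge at ≈ -0.198. I can push 7 mm more and keep about 3 mm of gap.

Call:
apply_moves(deltas=[{"tx":0,"ty":0,"tz":0.002,"turn":0,"gripper":0.0876},{"tx":0,"ty":0,"tz":0.004,"turn":0,"gripper":0.0876},{"tx":0,"ty":0,"tz":0.006,"turn":0,"gripper":0.0876},{"tx":0,"ty":0,"tz":0.007,"turn":0,"gripper":0.0876}])

```text
time_s: 6.9
tcp_pos: [0.555, -0.0967, 0.0852]
eef_rot: [-90.0, 0.0, -179.7]
contact_force: [-0.1, 2.9, 1.5]
gripper_width: 0.0873
```

Run:
```python
from h import *
p,d,c=look('t8',-.21)
for v in (184,188,192): print(v,[(u,p[v,u].tolist()[0],(c[v,u]*1000).round().astype(int).tolist()) for u in range(316,324)])
for v in (180,190,200):print(v,[(u,p[v,u].tolist()[0],(c[v,u]*1000).round().astype(int).tolist()) for u in range(334,350)])
```

```text
tcp [ 0.555  -0.0967  0.0852] rpy [ -90.     0.  -179.7] F [-0.12  2.85  1.53] t 6.9
knob 0 
lid pct 478 [[0.5095, -0.2598, 0.1104], [0.5503, -0.2342, 0.1199], [0.6011, -0.1417, 0.1257]]
184 [(316, 64, [564, -187, 175]), (317, 63, [565, -189, 174]), (318, 70, [564, -192, 178]), (319, 61, [571, -195, 122]), (320, 63, [571, -198, 124]), (321, 66, [565, -199, 169]), (322, 68, [565, -202, 168]), (323, 89, [565, -204, 170])]
188 [(316, 67, [554, -187, 178]), (317, 65, [554, -189, 179]), (318, 67, [554, -192, 178]), (319, 64, [561, -195, 124]), (320, 61, [560, -198, 125]), (321, 65, [555, -199, 173]), (322, 71, [555, -202, 172]), (323, 87, [555, -204, 175])]
192 [(316, 65, [545, -187, 174]), (317, 61, [545, -190, 179]), (318, 65, [545, -192, 177]), (319, 66, [551, -195, 119]), (320, 65, [550, -198, 123]), (321, 70, [550, -200, 126]), (322, 79, [550, -203, 132]), (323, 91, [546, -204, 169])]
180 [(334, 66, [582, -233, 120]), (335, 66, [582, -236, 120]), (336, 69, [582, -238, 121]), (337, 67, [582, -241, 119]), (338, 67, [582, -244, 120]), (339, 72, [583, -246, 117]), (340, 74, [582, -249, 1
[... 497 characters left out ...]
]), (342, 67, [557, -254, 119]), (343, 70, [557, -257, 119]), (344, 79, [557, -260, 112]), (345, 94, [567, -270, 24]), (346, 101, [567, -273, 22]), (347, 109, [568, -276, 21]), (348, 120, [570, -281, -3]), (349, 130, [570, -283, 3])]
200 [(334, 70, [531, -234, 120]), (335, 68, [531, -236, 120]), (336, 65, [531, -239, 118]), (337, 65, [531, -241, 122]), (338, 69, [531, -244, 119]), (339, 71, [531, -247, 119]), (340, 70, [531, -249, 117]), (341, 85, [531, -252, 114]), (342, 101, [541, -264, -2]), (343, 102, [540, -265, 14]), (344, 99, [539, -267, 22]), (345, 102, [540, -270, 18]), (346, 112, [539, -273, 21]), (347, 124, [542, -278, -4]), (348, 134, [541, -281, -2]), (349, 135, [541, -283, 3])]
```

Call:
apply_moves(deltas=[{"tx":0,"ty":0,"tz":0.001,"turn":0,"gripper":0.0876},{"tx":0,"ty":0,"tz":0.002,"turn":0,"gripper":0.0876},{"tx":0,"ty":0,"tz":0.0025,"turn":0,"gripper":0.0876}])

```text
time_s: 7.25
tcp_pos: [0.5549, -0.0991, 0.0852]
eef_rot: [-90.0, -0.0, -179.7]
contact_force: [0.0, 2.5, 1.6]
gripper_width: 0.0871
```

Call:
apply_moves(deltas=[{"tx":0,"ty":0,"tz":-0.01,"turn":0,"gripper":0.0876},{"tx":0,"ty":0,"tz":-0.03,"turn":0,"gripper":0.0876},{"tx":0,"ty":0,"tz":-0.06,"turn":0,"gripper":0.0876},{"tx":0,"ty":0,"tz":-0.09,"turn":0,"gripper":0.0876},{"tx":0,"ty":0,"tz":-0.12,"turn":0,"gripper":0.0876}])

```text
time_s: 7.75
tcp_pos: [0.5539, 0.0221, 0.085]
eef_rot: [-90.0, -0.0, -179.7]
contact_force: [0.8, 0.8, 0.4]
gripper_width: 0.0875
```

Run:
```python
from h import *
p,d,c=look('t9',-.215)
cv2.imwrite('pics/t9c.png',cv2.resize(p[165:235,280:370,::-1],(720,560),interpolation=2))
p,d=capture('scene');cv2.imwrite('pics/s9.png',p[:,:,::-1])
```

```text
tcp [0.5539 0.0221 0.085 ] rpy [-8.9980e+01 -3.0000e-02 -1.7972e+02] F [0.82 0.83 0.43] t 7.75
knob 0 
lid pct 783 [[0.5107, -0.2598, 0.111], [0.5532, -0.1981, 0.1201], [0.5999, -0.1647, 0.125]]
```

View pics/t9c.png

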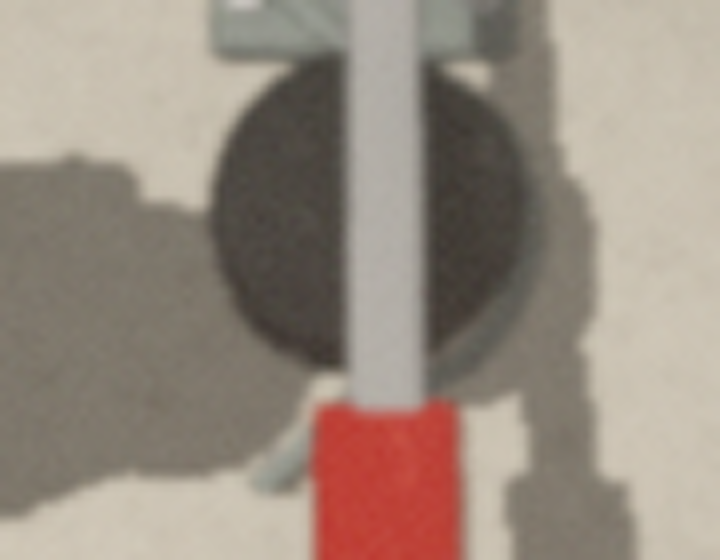

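View pics/s9.png

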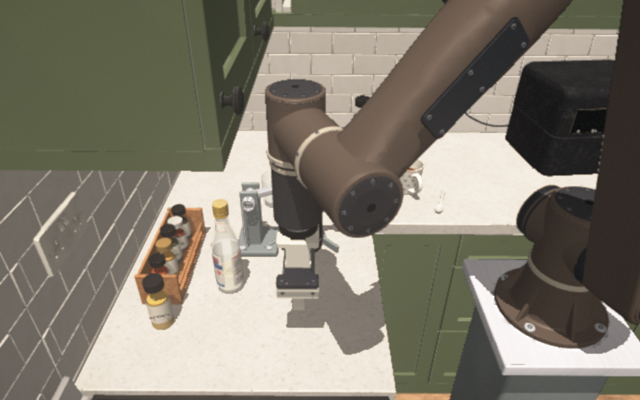

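The top crop shows the lid nested in the bay under the lever: bay wall at (530,200), lid centred at about (370,215). The scene shows everything else in place. Next I'll rise with the fingers closed and go above the handle.

Call:
apply_moves(deltas=[{"tx":0.03,"ty":-0.04,"tz":0,"turn":0,"gripper":0},{"tx":0.06,"ty":-0.08,"tz":0,"turn":0,"gripper":0},{"tx":0.09,"ty":-0.12,"tz":0,"turn":0,"gripper":0},{"tx":0.12,"ty":-0.16,"tz":0,"turn":0,"gripper":0},{"tx":0.12,"ty":-0.21,"tz":0.0,"turn":0,"gripper":0}])

```text
time_s: 8.35
tcp_pos: [0.43, 0.0192, 0.2958]
eef_rot: [-90.0, -0.1, -179.7]
contact_force: [2.7, 1.9, 0.1]
gripper_width: 0.053
```

Call:
apply_moves(deltas=[{"tx":0,"ty":0,"tz":0.045,"turn":0,"gripper":0},{"tx":0,"ty":0,"tz":0.09,"turn":0,"gripper":0},{"tx":0,"ty":0,"tz":0.135,"turn":0,"gripper":0},{"tx":0,"ty":0,"tz":0.18,"turn":0,"gripper":0},{"tx":0,"ty":0,"tz":0.21,"turn":0,"gripper":0}])

```text
time_s: 8.85
tcp_pos: [0.4346, -0.1922, 0.2951]
eef_rot: [-90.0, -0.0, -179.8]
contact_force: [1.7, 0.7, -0.1]
gripper_width: 0.0134
```

Run:
```python
from h import *
to(.435,-.2146,.27,180)
p,d=capture('scene');cv2.imwrite('pics/s10.png',p[:,:,::-1])
```

```text
pos [ 0.4346 -0.1922  0.2951] rpy [-8.9980e+01 -2.0000e-02 -1.7978e+02] -> tx,ty,tz [-0.0004  0.0251  0.0224] turn 0.0039
```

View pics/s10.png

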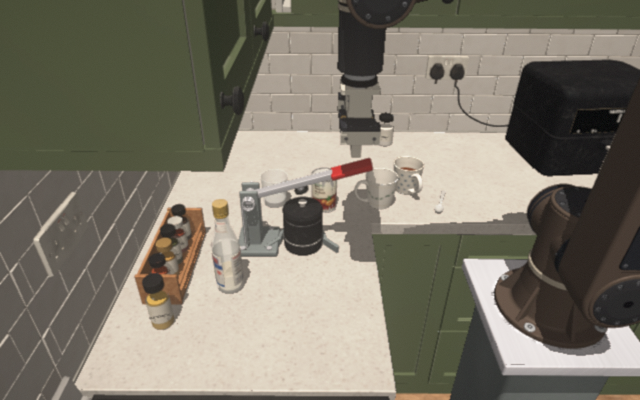

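The scene shows the canister in the bay at (303,225) with its knob under the foot, and the gripper above the handle. I'll centre over the handle and settle.

Call:
apply_moves(deltas=[{"tx":0,"ty":0.01,"tz":0.022,"turn":0,"gripper":0},{"tx":0,"ty":0.025,"tz":0.022,"turn":0,"gripper":0},{"tx":0,"ty":0.03,"tz":0.022,"turn":0,"gripper":0},{"tx":0,"ty":0.034,"tz":0.022,"turn":0,"gripper":0},{"tx":0,"ty":0.034,"tz":0.022,"turn":0,"gripper":0}])

```text
time_s: 9.4
tcp_pos: [0.4354, -0.2114, 0.2611]
eef_rot: [-90.0, -0.0, -179.7]
contact_force: [0.8, -0.1, 0.8]
gripper_width: 0.0007
```

Call:
apply_moves(deltas=[{"tx":0,"ty":0.003,"tz":0,"turn":0,"gripper":0},{"tx":0,"ty":0.006,"tz":0,"turn":0,"gripper":0},{"tx":0,"ty":0.009,"tz":0,"turn":0,"gripper":0},{"tx":0,"ty":0.012,"tz":0,"turn":0,"gripper":0},{"tx":0,"ty":0.015,"tz":0,"turn":0,"gripper":0}])

```text
time_s: 9.9
tcp_pos: [0.4356, -0.2118, 0.2463]
eef_rot: [-90.0, 0.0, -179.7]
contact_force: [-0.4, -0.3, 3.5]
gripper_width: 0.0004
```

Run:
```python
from h import *
to(.435,-.2146,.24,180);print(r.get_state()['contact_force'])
p,d=capture('scene');cv2.imwrite('pics/s11.png',cv2.resize(p[80:280,200:440,::-1],(720,600),interpolation=2))
```

```text
pos [ 0.4356 -0.2118  0.2463] rpy [-8.9980e+01  1.0000e-02 -1.7969e+02] -> tx,ty,tz [0.0006 0.0063 0.0028] turn 0.0054
[-0.4119876  -0.34862713  3.53872193]
```

View pics/s11.png

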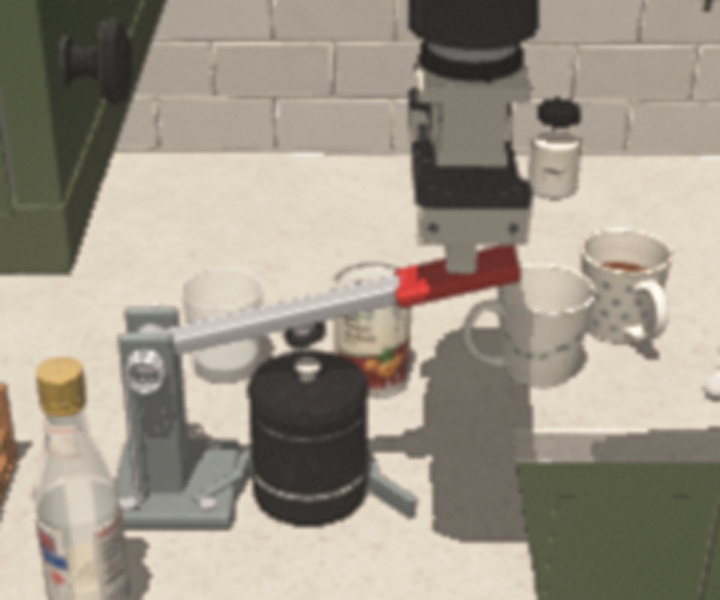

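Fingertips rest on the handle at (462,265), with the knob at (308,365) just under the foot at (305,330). Pressing down.

Call:
apply_moves(deltas=[{"tx":0,"ty":0.006,"tz":0,"turn":0,"gripper":0},{"tx":0,"ty":0.012,"tz":0,"turn":0,"gripper":0},{"tx":0,"ty":0.018,"tz":0,"turn":0,"gripper":0},{"tx":0,"ty":0.024,"tz":0,"turn":0,"gripper":0},{"tx":0,"ty":0.03,"tz":0,"turn":0,"gripper":0}])

```text
time_s: 10.45
tcp_pos: [0.4353, -0.2117, 0.2156]
eef_rot: [-90.0, -0.0, -179.7]
contact_force: [-2.5, 0.0, 4.7]
gripper_width: 0.0002
```

Call:
apply_moves(deltas=[{"tx":0,"ty":0.006,"tz":0,"turn":0,"gripper":0},{"tx":0,"ty":0.012,"tz":0,"turn":0,"gripper":0},{"tx":0,"ty":0.018,"tz":0,"turn":0,"gripper":0},{"tx":0,"ty":0.024,"tz":0,"turn":0,"gripper":0},{"tx":0,"ty":0.03,"tz":0,"turn":0,"gripper":0}])

```text
time_s: 10.95
tcp_pos: [0.4345, -0.2118, 0.1858]
eef_rot: [-90.0, -0.1, -179.7]
contact_force: [-6.5, 0.6, 11.1]
gripper_width: 0.0001
```

Run:
```python
from h import *
p,d=capture('scene');cv2.imwrite('pics/s12.png',cv2.resize(p[80:280,200:440,::-1],(720,600),interpolation=2))
```

```text
(no output)
```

View pics/s12.png

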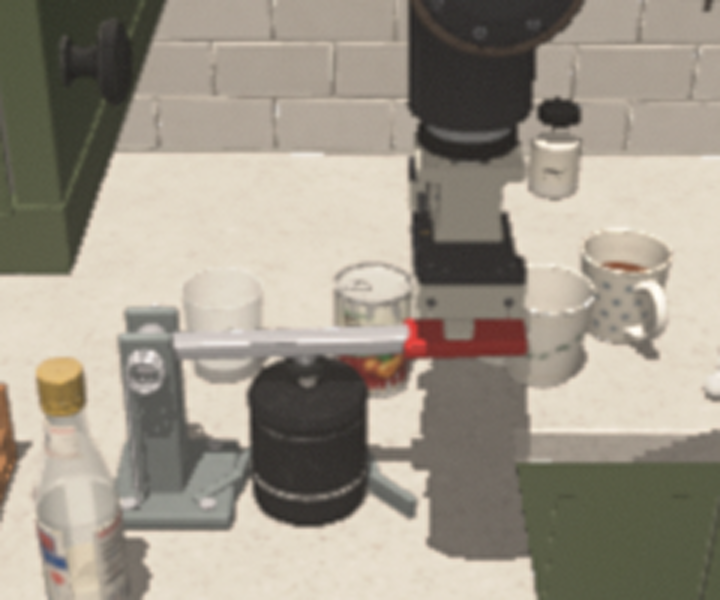

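The lever is nearly level and the foot is pressing the knob, with lid resistance showing in Fz at 11 N. I'll ease along -x to relieve the side friction and finish the press in small steps.

Call:
apply_moves(deltas=[{"tx":0.002,"ty":0.003,"tz":0,"turn":0,"gripper":0},{"tx":0.004,"ty":0.006,"tz":0,"turn":0,"gripper":0},{"tx":0.005,"ty":0.008,"tz":0,"turn":0,"gripper":0}])

```text
time_s: 11.3
tcp_pos: [0.4337, -0.2119, 0.1794]
eef_rot: [-89.9, 0.4, -179.7]
contact_force: [4.3, 2.8, 8.6]
gripper_width: 0.0005
```

Call:
apply_moves(deltas=[{"tx":0,"ty":0.001,"tz":0,"turn":0,"gripper":0},{"tx":0,"ty":0.002,"tz":0,"turn":0,"gripper":0}])

```text
time_s: 11.5
tcp_pos: [0.4337, -0.2118, 0.1776]
eef_rot: [-89.9, 0.4, -179.6]
contact_force: [2.7, 2.3, 9.9]
gripper_width: 0.0005
```

Call:
apply_moves(deltas=[{"tx":0,"ty":0.001,"tz":0,"turn":0,"gripper":0},{"tx":0,"ty":0.002,"tz":0,"turn":0,"gripper":0},{"tx":0,"ty":0.003,"tz":0,"turn":0,"gripper":0}])

```text
time_s: 11.8
tcp_pos: [0.4335, -0.2119, 0.1746]
eef_rot: [-89.9, 0.4, -179.6]
contact_force: [1.5, 2.1, 10.9]
gripper_width: 0.0007
```

Call:
apply_moves(deltas=[{"tx":0,"ty":0.001,"tz":0,"turn":0,"gripper":0},{"tx":0,"ty":0.002,"tz":0,"turn":0,"gripper":0}])

```text
time_s: 12.0
tcp_pos: [0.4336, -0.2119, 0.1736]
eef_rot: [-89.9, 0.4, -179.6]
contact_force: [-2.4, 6.9, 27.5]
gripper_width: 0.0004
```

Force jumped to 27 N at TCP z 0.1736, where the lever is level, so the lid has bottomed out. I'll ease up at about 40–50 mm/s.

Call:
apply_moves(deltas=[{"tx":0,"ty":-0.001,"tz":0,"turn":0,"gripper":0},{"tx":0,"ty":-0.003,"tz":0,"turn":0,"gripper":0},{"tx":-0.001,"ty":-0.006,"tz":0,"turn":0,"gripper":0},{"tx":-0.001,"ty":-0.009,"tz":0,"turn":0,"gripper":0},{"tx":-0.002,"ty":-0.012,"tz":0,"turn":0,"gripper":0}])

```text
time_s: 12.5
tcp_pos: [0.4341, -0.2118, 0.1838]
eef_rot: [-90.0, 0.2, -179.7]
contact_force: [0.4, 0.1, 5.6]
gripper_width: 0.0005
```

Run:
```python
from h import *
p,d=capture('scene');cv2.imwrite('pics/s13.png',cv2.resize(p[80:280,200:440,::-1],(720,600),interpolation=2))
```

```text
(no output)
```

View pics/s13.png

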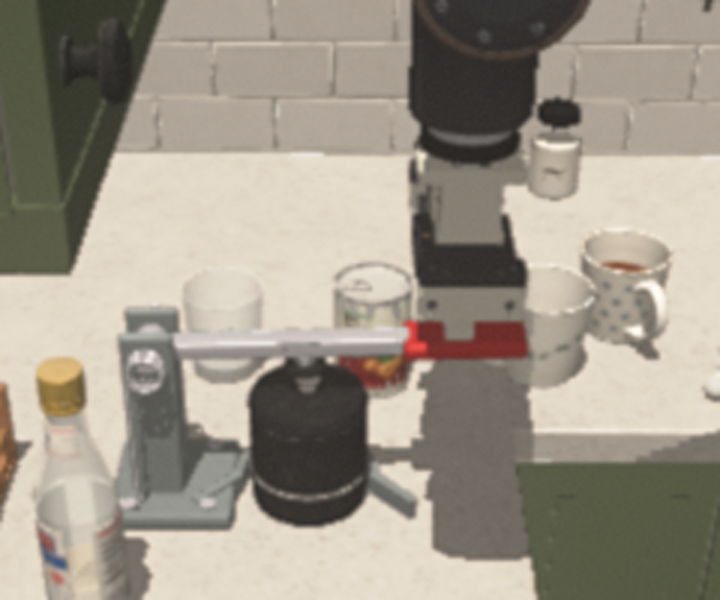

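The lid's seam has closed: its top rim is now at crop row ~385 (was ~375) and only the lower band is visible. The force is back to 5.6 N, which is the spring alone. Continuing the slow rise.

Call:
apply_moves(deltas=[{"tx":0,"ty":-0.004,"tz":0,"turn":0,"gripper":0},{"tx":0,"ty":-0.008,"tz":0,"turn":0,"gripper":0},{"tx":-0.001,"ty":-0.012,"tz":0,"turn":0,"gripper":0},{"tx":-0.001,"ty":-0.016,"tz":0,"turn":0,"gripper":0},{"tx":-0.002,"ty":-0.02,"tz":0,"turn":0,"gripper":0}])

```text
time_s: 13.05
tcp_pos: [0.4357, -0.2118, 0.2039]
eef_rot: [-90.0, 0.1, -179.7]
contact_force: [3.7, -0.3, 4.8]
gripper_width: 0.0005
```

Call:
apply_moves(deltas=[{"tx":0,"ty":-0.004,"tz":0,"turn":0,"gripper":0},{"tx":0,"ty":-0.008,"tz":0,"turn":0,"gripper":0},{"tx":0,"ty":-0.012,"tz":0,"turn":0,"gripper":0},{"tx":0,"ty":-0.016,"tz":0,"turn":0,"gripper":0},{"tx":0,"ty":-0.02,"tz":0,"turn":0,"gripper":0}])

```text
time_s: 13.55
tcp_pos: [0.4344, -0.2117, 0.2234]
eef_rot: [-90.0, -0.0, -179.7]
contact_force: [3.3, -0.6, 3.8]
gripper_width: 0.0004
```

Call:
apply_moves(deltas=[{"tx":0,"ty":-0.004,"tz":0,"turn":0,"gripper":0},{"tx":0,"ty":-0.008,"tz":0,"turn":0,"gripper":0},{"tx":0,"ty":-0.012,"tz":0,"turn":0,"gripper":0},{"tx":0,"ty":-0.016,"tz":0,"turn":0,"gripper":0}])

```text
time_s: 13.95
tcp_pos: [0.4344, -0.2117, 0.2394]
eef_rot: [-90.0, -0.0, -179.7]
contact_force: [2.6, 0.7, 3.2]
gripper_width: 0.0006
```

Call:
apply_moves(deltas=[{"tx":0,"ty":-0.003,"tz":0,"turn":0,"gripper":0},{"tx":0,"ty":-0.006,"tz":0,"turn":0,"gripper":0},{"tx":0,"ty":-0.009,"tz":0,"turn":0,"gripper":0},{"tx":0,"ty":-0.012,"tz":0,"turn":0,"gripper":0},{"tx":0,"ty":-0.015,"tz":0,"turn":0,"gripper":0}])

```text
time_s: 14.45
tcp_pos: [0.4344, -0.2117, 0.2543]
eef_rot: [-90.0, -0.0, -179.7]
contact_force: [2.1, 0.7, 2.2]
gripper_width: 0.0011
```

Call:
apply_moves(deltas=[{"tx":0,"ty":-0.003,"tz":0,"turn":0,"gripper":0},{"tx":0,"ty":-0.006,"tz":0,"turn":0,"gripper":0},{"tx":0,"ty":-0.009,"tz":0,"turn":0,"gripper":0},{"tx":0,"ty":-0.013,"tz":0,"turn":0,"gripper":0},{"tx":0,"ty":-0.017,"tz":0,"turn":0,"gripper":0}])

```text
time_s: 14.95
tcp_pos: [0.4343, -0.2117, 0.2714]
eef_rot: [-90.0, -0.0, -179.7]
contact_force: [0.1, -1.1, -1.0]
gripper_width: 0.0004
```

Call:
apply_moves(deltas=[{"tx":0,"ty":-0.02,"tz":0,"turn":0,"gripper":0},{"tx":0,"ty":-0.04,"tz":0,"turn":0,"gripper":0},{"tx":0,"ty":-0.04,"tz":-0.04,"turn":0,"gripper":0},{"tx":0,"ty":-0.04,"tz":-0.09,"turn":0,"gripper":0},{"tx":0,"ty":-0.04,"tz":-0.14,"turn":0,"gripper":0}])

```text
time_s: 15.45
tcp_pos: [0.4334, -0.0708, 0.3116]
eef_rot: [-90.0, 0.0, -179.8]
contact_force: [1.2, 0.7, -0.8]
gripper_width: 0.0007
```

Call:
apply_moves(deltas=[{"tx":0,"ty":0,"tz":-0.05,"turn":0,"gripper":0},{"tx":0,"ty":0,"tz":-0.1,"turn":0,"gripper":0},{"tx":0,"ty":0,"tz":-0.15,"turn":0,"gripper":0},{"tx":0,"ty":0,"tz":-0.18,"turn":0,"gripper":0},{"tx":0,"ty":0,"tz":-0.18,"turn":0,"gripper":0}])

```text
time_s: 15.95
tcp_pos: [0.4328, 0.1114, 0.3113]
eef_rot: [-90.0, -0.0, -179.5]
contact_force: [-0.5, -0.1, -0.0]
gripper_width: 0.0005
```

Run:
```python
from h import *
p,d,c=look('t14',-.215)
X,Y,Z=c[...,0],c[...,1],c[...,2]
red=(p[...,0]>120)&(p[...,1]<95)&(p[...,2]<90)&(Z>.13)&(X>.3)&(X<.55)&(abs(Y+.21)<.06)
print('handle',c[red].mean(0).round(4))
reg=(X>.49)&(X<.62)&(abs(Y+.212)<.06)&(Z>.09)&(Z<.13)&(p.max(-1)<110);print('lid z med',np.median(Z[reg]),np.percentile(c[reg],[.5,99.5],axis=0).round(4).tolist())
p,d=capture('scene');cs=cloud('scene',d);cv2.imwrite('pics/s14.png',cv2.resize(p[80:280,200:440,::-1],(720,600),interpolation=2))
X,Y,Z=cs[...,0],cs[...,1],cs[...,2]
b=(X>.49)&(X<.62)&(Y>-.25)&(Y<-.13)&(Z>.03)&(Z<.08)&(p.max(-1)<110);q=cs[b]
s=least_squares(lambda a:np.hypot(q[:,0]-a[0],q[:,1]-a[1])-.05,[.555,-.21],loss='soft_l1',f_scale=.002);print('body',s.x)
k=(X>.52)&(X<.59)&(abs(Y+.212)<.03)&(Z>.112)&(Z<.15)&(p.min(-1)>110);print('knob',cs[k].mean(0).round(4),Z[k].max())
```

```text
tcp [0.4328 0.1114 0.3113] rpy [ -90.01   -0.   -179.48] F [-0.49 -0.15 -0.02] t 15.95
knob 0 
lid pct 685 [[0.5133, -0.2575, 0.1052], [0.5542, -0.198, 0.1092], [0.599, -0.1671, 0.1143]]
handle [ 0.4392 -0.2148  0.2387]
lid z med 0.10896365529749108 [[0.5102, -0.2606, 0.0996], [0.6025, -0.1646, 0.1147]]
body [ 0.55446974 -0.21122872]
knob [ 0.5541 -0.2063  0.1221] 0.12540444400464812
```

View pics/s14.png

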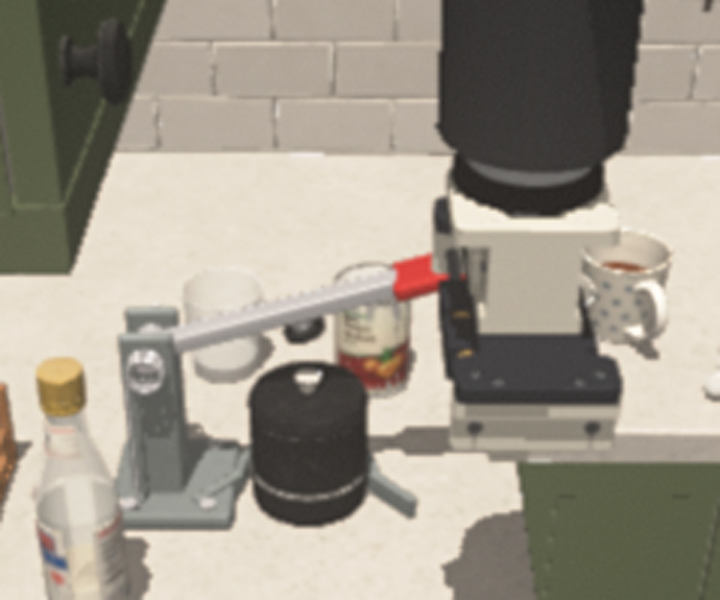

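View pics/t14.png

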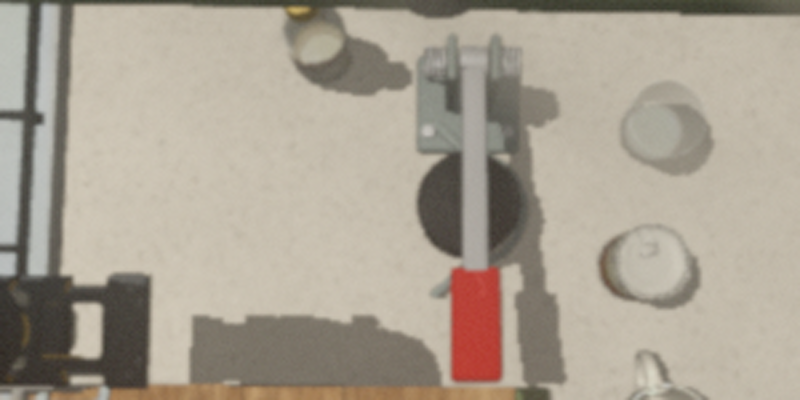

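```bash
python3 -c "
from h import *
s=r.get_state();print(s['qd'].round(2),s['contact_force']);print(r.close_job())"
```

```text
[-1.88 -0.46 -0.42  0.11  0.1   0.35] [-0.08754183 -0.33880058 -0.6794497 ]
the job is handed in; nothing more can be done
None
```

I finished the job and handed it in at about 16 s: the canister is standing in the bay with its lid shut and the lever back up.

- **Push:** I pushed the canister in with the back of one finger, at about 3 N. It stayed upright and the lid's height did not change on the way in.
- **Press:** I pushed the handle down until the lever was level. The force then jumped to 27 N, which I took as the lid reaching its stop.
- **Return:** I raised the handle at about 30–40 mm/s. The force showed the fingers staying on the handle until it was back at its rest height. I then moved the arm clear.

**Last checks:**
- **Lid:** Its top came down about 12 mm, from 0.121 to 0.109 m. That matches fully home within the 2–3 mm camera error, and the seam looks closed.
- **Canister:** Its centre is at (0.554, -0.211), about 2–4 mm from the bay centre on the open side. I stopped there because the gripper body would have reached the lever's foot.
- **Lever and other things:** The lever is at its rest height, and the tin, glass and bottle look unmoved. The mug was partly out of the last views, but I never went near it.
- **Touching:** The wrist force reads about zero, so the robot is touching nothing.

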